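Shear the top carving blank off the stack onto the board and up to the stop

TASK

Slide the top limewood blank sideways off the stack onto the carving board beside it, without lifting it, without shifting the blanks below, and without knocking over or moving the carvings and tools around. Then push it gently along the board, centred across its width, until it bears squarely against the aluminium stop bar; feel for the bar with the blank and do not touch it with the gripper or shove it out of its setting. Leave the blank lying flat there, flush with the bar.

Things in the scene. Friction and masses are not known exactly. Their poses are not given: they have to be found in the camera images.
- blank_mid (a point): centre (half-way up) of the TOP blank of the stack, the one to move: a flat limewood panel 100 (its x) by 120 (its y) by 10 mm thick, about 100 g, loose, too wide to grasp. At the start it lies on three equal blanks, its underside 36 mm and its top 46 mm above the table.
- blank_a_mid (a point): centre of the second blank (same size and wood), directly under the top one, its top 36 mm above the table; loose, stays where it is. The blanks lie a few mm and a few degrees askew on one another.
- blank_b_mid (a point): centre of the third blank, same size; loose, stays where it is.
- blank_c_mid (a point): centre of the lowest blank, same size, lying on a 3 mm black rubber pad; loose, stays where it is.
- board: the fixed dark-wood carving board beside the stack (on its left or its right, 5 to 45 mm of open gap between): 280 (x) by 180 (y) by 31 mm, on a 3 mm bench mat; its flat top is 34 mm above the table, 2 mm below the underside of the top blank. Origin: centre of its underside; x points to its far end, y along its width.
- slot_start (a point): point on the board's top, midway across, 78 mm from the board's centre towards the far end (+x of the board). An aluminium stop bar (180 mm in y, 16 in x, 16 high above the board's top) lies square across the board; its near face stands 0 to 40 mm beyond this point. That distance is not measured: find it by feel. Friction alone holds the bar; it slips when pushed with about 8 N.
- bird: small carved wooden bird, 38 mm across, 45 mm tall, standing loose on the bench mat about 120 mm beyond the stack's centre; leave it standing. Origin: centre of its foot.

How it is judged:
By the outcome, as a careful person would: the job done as asked, in the order asked, and still so for the second after the job is handed in, with the robot touching nothing.
It also fails if it takes over 54 s, if anything falls off the work surface, if the arm or the gripper's body presses on something with over 40 N, if the wrist force passes 120 N, or if a joint passes its speed limit or range.

ROBOT

A 6-joint arm with a two-finger parallel gripper is mounted at the origin on the work surface. World frame = base frame: x ahead of the robot, y to its left, z up, the work surface at z = 0. Lengths are in mm, angles in rad, forces in N, time in s.
With the tool pointing down it reaches from about 350 to 775 mm from the base axis. Payload 7.3 kg.
Tool frame: the origin (TCP) lies midway between the tips of the shut fingers; the grasp point (between the pads) lies 19 mm behind it; x points along the fingers, y is the direction in which the jaws open and shut, and the axes are right-handed (so a half turn about x gives the same grasp; the last joint's range is limited). The gripper opens to 92 mm and grips with 3 to 60 N. Pads are 19 mm wide; open, the fingers measure 130 mm over their backs; the gripper's body (75 mm by 190 mm) begins 47 mm behind the grasp point.
Start: joints at [-0.146, 0.342, 1.524, -0, 1.275, -0.146], TCP at [525.019, 0.019, 226.741] pointing down, gripper open.
Joint ranges: [-2.53, 2.53], [-0.77, 2.02], [0.04, 2.7], [-1, 4.14], [0.28, 2.66], [-3.11, 3.11]. Speed limits (rad/s): [2.57, 2.57, 3.14, 3.14, 3.14, 3.14].

INTERFACE

Orientations are given as [roll, pitch, yaw] about the fixed x, y, z axes, in that order (R = Rz(yaw) Ry(pitch) Rx(roll)).
In Python, from plant import bot gives the robot as it stands. The module is installed in compiled form; this text tells all that it offers.
- The arm moves only by the shell command python3 -m handwheel 'ROWS' [OPENING]. ROWS is JSON, a list that holds one entry, the list of rows, each a list of 4 numbers: the shift along the tool's x, y, z in cm, then the turn about the tool's x in rad. A call has 1 to 8 rows; each row shifts and turns the commanded pose from where the row before left it, along the tool's axes as they then stand; what a row does not reach is not made up. A row lasts 1/12 s, in which the tool goes at most 41.7 mm and 7.16 degrees, less where a joint would pass 70% of its speed; a pose out of reach is approached as far as the arm can. A call is refused whole if a number of a shift passes 4.17 or a number of a turn 0.125, either way. A call with a gripper value outside its range is refused whole. OPENING is the opening, from 0 (shut) to 1 (fully open), set as the call begins (- or left out, the last holds). The fingers move at their own pace and stop on an object; the grip force is fixed at half the most. Time passes only in rows, so rows that do not move let the fingers close. It gives the time, the measured TCP pose, the force and the opening at its end, in the units of the state.
- bot.get_obs(): the state, without advancing time (a new reading comes with each control period).
- bot.capture(name): name is "scene" or "side" or "wrist"; returns (picture, depth): 420x560x3 uint8, red, green, blue; 420x560 float32, mm along the optical axis (not along the pixel's ray), 0 where there is no reading.
- bot.camera_model(name): a dict with "fx", "fy", "cx", "cy" (pixels), "position" and "rotation" of the camera in the world. Camera axes: x right, y down, z forward; pixel columns grow to the right and rows downward; lengths in mm; the calibration is good to about 2 mm. A picture is of the moment at which its call begins: read the wrist's pose just before it. camera_model takes no time and is no camera call; for the wrist camera it gives the pose at the moment of the call.
- bot.close_job(): hands the job in, once; it reports no verdict.
Trained networks look in the newest picture that a camera, given by its name, has taken for a name from the list of things; names that differ only in an ending like _2 or _b are one class to them, and where a whole thing is asked for, a point or a joint stands for the part that bears it (a point fixed in the world has none). Each returns a list of dicts, best first, with "conf" (0 to 1); they miss things now and then, are a little off and sometimes report something else, mostly with a low value. They report only what shows in the picture. A call takes as long as a camera call.
- bot.find_in(camera, label): "bbox" ([left, top, width, height] in pixels, round what is visible of it).
- bot.spot_point(camera, label): "point" ([column, row] in pixels: a listed point, or the origin of a listed thing).
The state is a dict: "time": time; "joint_positions": joint angles; "dq": joint speeds; "tau": joint torques, N m; "tool_pos": TCP position; "tcp_rot": TCP orientation; "contact_force": force on the tool from outside, world axes, zero at the start; "moment": the same for the moment, N m; "grip_width": finger opening in mm.
Only numpy, scipy, OpenCV 4.12 (cv2) and the standard library are available. Lean on these libraries where they do the work, as an engineer would, in place of code of your own. Each camera call takes 0.05 s, during which the arm holds its last target.

## Working session

There is one attempt and no reset: what is moved stays moved. The work goes in short steps, Python scripts to look and compute and a shell command to move; the robot and the scene stay as the last step left them, time stands still between calls to the robot, and variables do not carry over. Pictures are saved under pics/ and viewed, and the job is handed in when it is done.

```bash
mkdir -p pics; cat > h.py <<'E'
from plant import bot
import numpy as np, cv2, json
def cap(n,name):
    im,d=bot.capture(n); cv2.imwrite(f'pics/{name}.png',im[:,:,::-1]); np.save(f'pics/{name}_d.npy',d); return im,d
def w(cm,u,v,z):
    return np.array(cm['position'])+np.array(cm['rotation'])@np.array([(u-cm['cx'])/cm['fx']*z,(v-cm['cy'])/cm['fy']*z,z])
def cloud(cm,d):
    v,u=np.mgrid[:d.shape[0],:d.shape[1]]
    P=np.stack([(u-cm['cx'])/cm['fx']*d,(v-cm['cy'])/cm['fy']*d,d],-1)
    return P@np.array(cm['rotation']).T+np.array(cm['position'])
def ray(cm,u,v,zw):
    r=np.array(cm['rotation'])@np.array([(u-cm['cx'])/cm['fx'],(v-cm['cy'])/cm['fy'],1]); p=np.array(cm['position'])
    return p+r*(zw-p[2])/r[2]
E
python3 - <<'E'
from h import *
o=bot.get_obs(); print({k:np.round(v,3).tolist() for k,v in o.items()})
for n in ['scene','side','wrist']:
    cm=bot.camera_model(n); print(n,{k:np.round(v,3).tolist() for k,v in cm.items()})
    cap(n,n+'0')
E
```

```text
{'time': 0.0, 'joint_positions': [-0.146, 0.343, 1.525, -0.0, 1.275, -0.146], 'dq': [-0.002, -0.001, -0.002, -0.002, 0.0, 0.001], 'tau': [0.001, -43.125, -24.422, 0.072, 0.056, -0.0], 'tool_pos': [524.58, 0.102, 226.036], 'tcp_rot': [-1.706, 1.569, 3.006], 'contact_force': [0.232, -0.486, -0.671], 'moment': [-0.066, -0.004, -0.027], 'grip_width': 91.876}
scene {'fx': 515.537, 'fy': 515.537, 'cx': 279.37, 'cy': 206.258, 'position': [1127.239, -153.058, 456.53], 'rotation': [-2.176, -0.003, 1.267]}
side {'fx': 457.955, 'fy': 457.955, 'cx': 279.647, 'cy': 216.322, 'position': [396.192, -500.271, 408.106], 'rotation': [-2.157, -0.001, -0.403]}
wrist {'fx': 348.007, 'fy': 348.007, 'cx': 275.975, 'cy': 205.744, 'position': [525.0, 70.906, 383.587], 'rotation': [2.877, 0.001, -0.0]}
```

```bash
python3 - <<'E'
s=open('h.py').read()
s=s.replace("import numpy as np, cv2, json","import numpy as np, cv2, json\nfrom scipy.spatial.transform import Rotation as Ro\ndef RM(a): return Ro.from_euler('xyz',a).as_matrix()")
s=s.replace("np.array(cm['rotation'])","RM(cm['rotation'])")
open('h.py','w').write(s)
import cv2,numpy as np
a=[cv2.imread(f'pics/{n}0.png') for n in ['scene','side','wrist']]
E
python3 - <<'E'
from h import *
print(RM(bot.get_obs()['tcp_rot']).round(3))
for c in ['wrist','scene','side']:
    cm=bot.camera_model(c); d=np.load(f'pics/{c}0_d.npy'); C=cloud(cm,d)
    for l in ['blank_mid','blank_a_mid','board','slot_start','bird']:
        r=bot.spot_point(c,l)[:2]
        for q in r:
            u,v=q['point']; z=dict(blank_mid=41,blank_a_mid=31,board=3,slot_start=34,bird=3)[l]
            print(c,l,round(q['conf'],2),np.round([u,v]),ray(cm,u,v,z).round(1),C[int(v),int(u)].round(1))
E
```

```text
[[-0.001  1.     0.   ]
 [ 0.     0.    -1.   ]
 [-1.    -0.001 -0.   ]]
wrist blank_mid 0.61 [271. 294.] [ 519.  -121.9   41. ] [523.5  28.7 308.2]
wrist board 0.86 [288. 127.] [536.9  55.2   3. ] [535.4  57.2  34.1]
wrist slot_start 0.64 [365. 134.] [612.2  50.   34. ] [611.5  50.4  33.4]
scene board 0.64 [293. 214.] [529.1  57.5   3. ] [569.3  42.8  34.5]
scene slot_start 0.64 [306. 230.] [609.7  47.7  34. ] [607.7  48.5  32.8]
scene bird 0.39 [308. 228.] [566.7  67.1   3. ] [603.2  51.5  34. ]
side blank_mid 0.92 [251. 293.] [ 520.4 -125.8   41. ] [ 519.1 -129.3   45.4]
side board 0.62 [221. 233.] [536.1  53.6   3. ] [524.6  13.3  32.9]
side slot_start 0.98 [266. 208.] [608.   47.2  34. ] [608.9  50.7  33.4]
side bird 0.87 [343. 294.] [ 639.9 -136.     3. ] [ 637.4 -139.3    7.4]
```

View pics/wrist0.png

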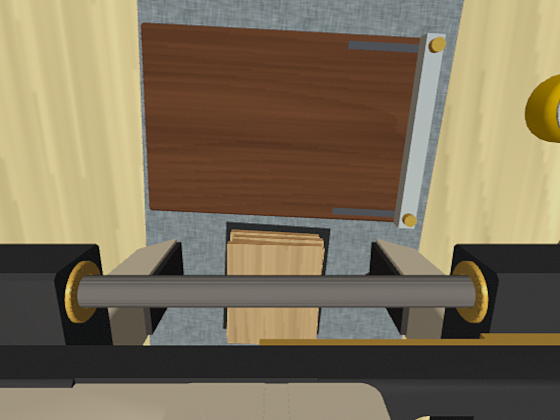

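View pics/scene0.png

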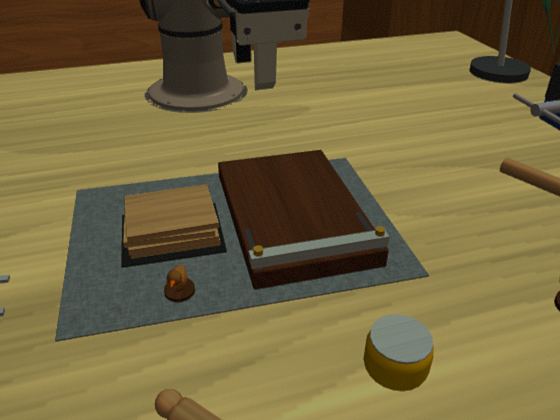

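View pics/side0.png

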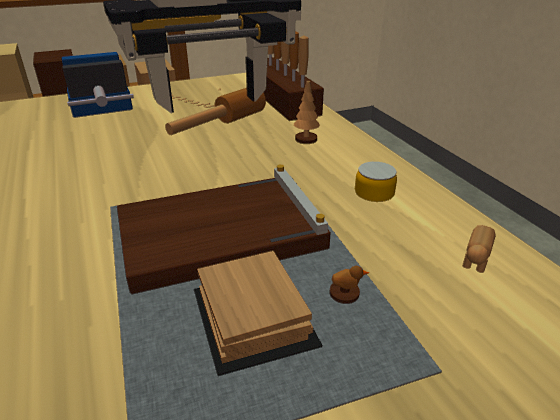

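```bash
cat >> h.py <<'E'
def rect(P):
    (c,s,a)=cv2.minAreaRect(P[:,:2].astype(np.float32)); 
    if a>45: a-=90; s=s[::-1]
    return np.round(c,1),np.round(s,1),round(a,2)
def seg(C,z0,z1,box):
    x0,x1,y0,y1=box
    m=(C[...,2]>z0)&(C[...,2]<z1)&(C[...,0]>x0)&(C[...,0]<x1)&(C[...,1]>y0)&(C[...,1]<y1)
    m=cv2.morphologyEx(m.astype(np.uint8),cv2.MORPH_OPEN,np.ones((3,3)))
    n,l,st,_=cv2.connectedComponentsWithStats(m)
    k=1+np.argmax(st[1:,4]); return C[l==k]
E
python3 - <<'E'
from h import *
for c in ['side','scene','wrist']:
    cm=bot.camera_model(c); C=cloud(cm,np.load(f'pics/{c}0_d.npy'))
    for nm,z0,z1,b in [('blank',42,50,(440,600,-220,-40)),('board',31,37.5,(350,720,-60,180)),('bar',46,54,(580,720,-60,180))]:
        try:
            P=seg(C,z0,z1,b); print(c,nm,len(P),rect(P),P[:,2].mean().round(1))
        except Exception as e: print(c,nm,e)
E
```

```text
side blank 6391 (array([ 520.2, -125. ]), array([100.1, 122.6]), -1.83) 45.1
side board 12388 (array([523.8,  52. ]), array([258.9, 182.1]), -3.01) 33.1
side bar 673 (array([659.5,  45.4]), array([ 17. , 181.9]), -2.95) 49.4
scene blank 3776 (array([ 521.9, -122.4]), array([103.5, 120.1]), -1.46) 46.3
scene board 10567 (array([514.9,  54.7]), array([240.4, 179.8]), -2.81) 34.3
scene bar 1416 (array([660.9,  47.7]), array([ 19.7, 180.2]), -3.17) 50.2
wrist blank 2926 (array([522.4, -79.7]), array([99.9, 35.8]), -1.43) 45.9
wrist board 48806 (array([524.3,  54.4]), array([258.4, 179.9]), -2.95) 34.0
wrist bar 3308 (array([660.4,  47.6]), array([ 17.4, 180. ]), -3.05) 50.5
```

```bash
python3 -m handwheel '[[[1.0,0.3,2.6,0.052],[2.0,0,2.6,0],[2.0,0,2.6,0],[2.0,0,2.6,0],[2.0,0,2.6,0],[2.0,0,2.6,0],[2.0,0,2.6,0],[1.6,0,2.6,0]]]' 0.54; python3 -m handwheel '[[[0,0,0,0],[0,0,0,0],[0,0,0,0]]]'
python3 - <<'E'
from h import *
o=[bot.get_obs() for _ in range(3)]
print([x['tool_pos'] for x in o],RM(o[0]['tcp_rot']).round(4),o[0]['contact_force'],o[0]['grip_width'])
E
```

```text
time: 1.57
tool_pos: [518.0, -208.8, 79.3]
tcp_rot: [-2.076, 1.57, 2.585]
contact_force: [0.9, -0.3, -0.2]
grip_width: 50.0
time: 1.82
tool_pos: [518.7, -207.4, 81.1]
tcp_rot: [2.225, 1.57, 0.602]
contact_force: [0.8, 0.6, -0.6]
grip_width: 49.6
[array([ 518.74129601, -207.39916775,   81.06803067]), array([ 518.74129601, -207.39916775,   81.06803067]), array([ 518.74129601, -207.39916775,   81.06803067])] [[ 3.000e-04  9.986e-01 -5.230e-02]
 [ 2.000e-04 -5.230e-02 -9.986e-01]
 [-1.000e+00  3.000e-04 -2.000e-04]] [ 0.79428991  0.57745147 -0.60214156] 49.61661967135707
```

```bash
python3 -m handwheel '[[[1.5,0,0,0],[1.5,0,0,0],[0.6,0,0,0],[0.57,0,0,0],[0,0,0,0],[0,0,0,0]]]'
python3 - <<'E'
from h import *
cap('side','side1');cap('scene','scene1')
s=cv2.imread('pics/side1.png')[230:400,150:370]; s2=cv2.imread('pics/scene1.png')[150:290,80:280]
cv2.imwrite('pics/c1.png',np.hstack([cv2.resize(s,(440,340)),cv2.resize(s2,(340,340))]))
E
```

```text
time: 2.32
tool_pos: [519.0, -207.4, 39.7]
tcp_rot: [1.203, 1.57, -0.419]
contact_force: [-0.1, 0.2, -1.1]
grip_width: 49.7
```

View pics/c1.png

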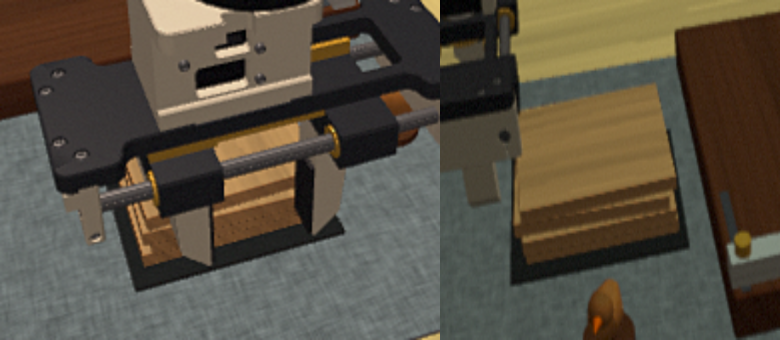

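```bash
python3 -m handwheel '[[[0,0,-0.3,0],[0,0,-0.3,0],[0,0,-0.3,0],[0,0,-0.3,0],[0,0,-0.3,0],[0,0,-0.3,0],[0,0,-0.3,0],[0,0,-0.3,0]]]'
python3 - <<'E'
from h import *
print(bot.get_obs()['contact_force'])
for c in ['scene','side']:
    im,d=cap(c,c+'2'); C=cloud(bot.camera_model(c),d)
    P=seg(C,42,50,(440,600,-180,-20)); print(c,rect(P),P[:,1].max(),P[:,1].min(),P[:,2].mean())
s=cv2.imread('pics/side2.png')[210:380,150:370]; s2=cv2.imread('pics/scene2.png')[150:290,80:280]
cv2.imwrite('pics/c2.png',np.hstack([cv2.resize(s,(440,340)),cv2.resize(s2,(340,340))]))
E
```

```text
time: 3.08
tool_pos: [519.9, -183.5, 39.1]
tcp_rot: [1.109, 1.571, -0.513]
contact_force: [0.7, -1.7, 0.3]
grip_width: 49.8
[ 0.7261524  -1.65987413  0.26218542]
scene (array([ 523.4, -111.6]), array([104.3, 120. ]), -2.8) -49.5549552704523 -173.3791265141041 46.30577020003598
side (array([ 529.1, -159.8]), array([54. , 32.7]), -5.55) -144.41837233793393 -177.73103506884388 45.03350083872066
```

View pics/c2.png

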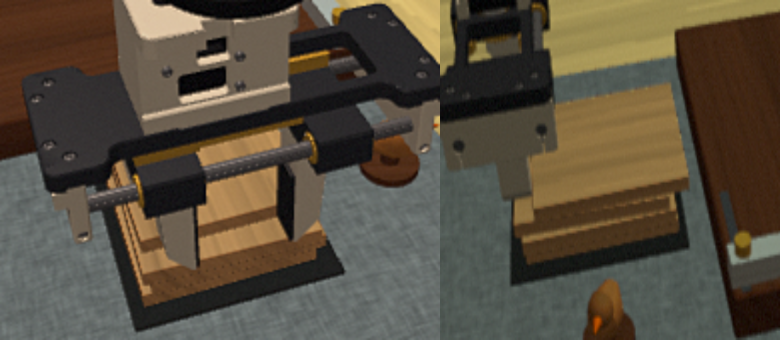

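```bash
python3 -m handwheel '[[[0,0,-0.4,0],[0,0,-0.5,0],[0,0,-0.5,0],[0,0,-0.5,0],[0,0,-0.5,0],[0,0,-0.5,0],[0,0,-0.5,0],[0,0,-0.4,0]]]'
python3 -m handwheel '[[[0,0,-0.3,0],[0,0,-0.3,0],[0,0,-0.3,0],[0,0,-0.3,0],[0,0,-0.3,0],[0,0,-0.3,0],[0,0,-0.3,0],[0,0,-0.3,0]]]'
python3 - <<'E'
from h import *
print(bot.get_obs()['contact_force'])
for c in ['scene','side']:
    im,d=cap(c,c+'3'); C=cloud(bot.camera_model(c),d)
    P=seg(C,41,50,(440,600,-180,60)); print(c,rect(P),P[:,1].max(),P[:,1].min(),P[:,2].mean())
s=cv2.imread('pics/side3.png')[170:380,130:370]; s2=cv2.imread('pics/scene3.png')[140:300,80:310]
cv2.imwrite('pics/c3.png',np.hstack([cv2.resize(s,(400,350)),cv2.resize(s2,(400,350))]))
E
```

```text
time: 3.85
tool_pos: [521.8, -145.1, 39.0]
tcp_rot: [-2.878, 1.571, 1.782]
contact_force: [0.3, -0.3, -0.6]
grip_width: 49.5
time: 4.52
tool_pos: [523.1, -121.6, 39.1]
tcp_rot: [1.202, 1.571, -0.421]
contact_force: [-0.4, -0.3, 0.7]
grip_width: 49.8
[-0.42214062 -0.34474757  0.65876797]
scene (array([527.3, -49.7]), array([103.2, 119.9]), -3.04) 12.170523098507687 -111.78763727805723 46.159024069577235
side (array([ 532.5, -100.3]), array([56. , 67.2]), -5.97) -67.48978607364705 -136.19967487834208 45.41860705722935
```

View pics/c3.png

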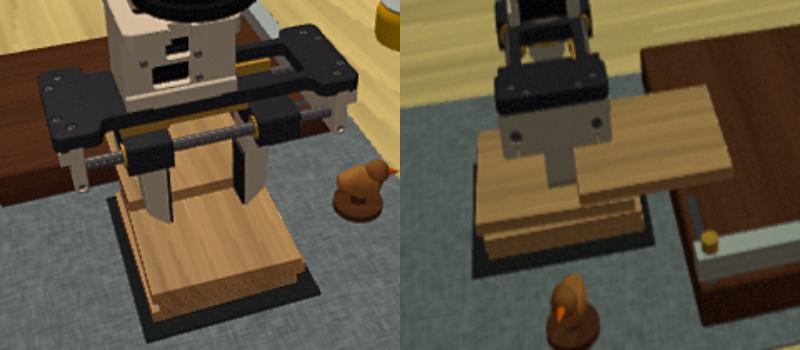

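```bash
for i in 1 2; do :; done; python3 -m handwheel '[[[0,0,-0.3,0],[0,0,-0.3,0],[0,0,-0.3,0],[0,0,-0.3,0],[0,0,-0.3,0],[0,0,-0.3,0],[0,0,-0.3,0],[0,0,-0.3,0]]]'
python3 -m handwheel '[[[0,0,-0.3,0],[0,0,-0.3,0],[0,0,-0.3,0],[0,0,-0.3,0],[0,0,-0.3,0],[0,0,-0.3,0],[0,0,-0.3,0],[0,0,-0.3,0]]]'
python3 -m handwheel '[[[0,0,-0.4,0],[0,0,-0.4,0],[0,0,-0.4,0],[0,0,-0.4,0],[0,0,-0.4,0],[0,0,-0.4,0],[0,0,-0.4,0],[0,0,-0.2,0]]]'
python3 - <<'E'
from h import *
print(bot.get_obs()['contact_force'])
for c in ['scene','side']:
    im,d=cap(c,c+'4'); C=cloud(bot.camera_model(c),d)
    P=seg(C,40.5,46.5,(440,600,-60,180)); print(c,rect(P),P[:,1].max(),P[:,1].min(),P[:,2].mean())
    P=seg(C,32,40,(440,600,-220,-50)); print(c,rect(P),P[:,1].max(),P[:,1].min(),P[:,2].mean())
s=cv2.imread('pics/side4.png')[150:380,110:370]; s2=cv2.imread('pics/scene4.png')[130:300,80:330]
cv2.imwrite('pics/c4.png',np.hstack([cv2.resize(s,(400,350)),cv2.resize(s2,(400,350))]))
E
```

```text
time: 5.28
tool_pos: [524.3, -97.6, 39.1]
tcp_rot: [1.388, 1.571, -0.234]
contact_force: [-0.6, -0.9, 0.0]
grip_width: 49.6
time: 5.95
tool_pos: [525.5, -73.6, 39.0]
tcp_rot: [1.529, 1.571, -0.094]
contact_force: [-0.4, -0.5, -0.7]
grip_width: 49.3
time: 6.62
tool_pos: [527.1, -43.4, 39.1]
tcp_rot: [2.143, 1.571, 0.521]
contact_force: [-0.4, -0.5, -0.3]
grip_width: 50.0
[-0.38546076 -0.49294202 -0.30078578]
scene (array([530.8,  28.7]), array([103.6, 120.1]), -3.39) 90.16107342513752 -34.02216213152232 44.22279661622647
scene (array([ 522.7, -125.9]), array([102.7, 120.2]), -5.14) -65.37370586425124 -189.4797095161501 36.345033414005734
side (array([538.1,  -0.7]), array([49.9, 81. ]), -20.0) 31.529754831852017 -35.85584743808454 43.02866252143069
side (array([ 520.6, -128.1]), array([100.2, 122.8]), -4.95) -65.05795306347449 -193.2756823935183 35.09919711140135
```

View pics/c4.png

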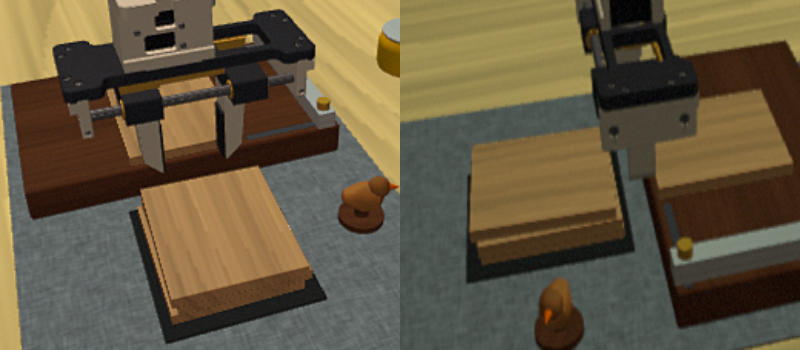

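```bash
python3 -m handwheel '[[[0,0,-0.4,0],[0,0,-0.4,0],[0,0,-0.4,0],[0,0,-0.4,0],[0,0,-0.3,0],[0,0,-0.3,0],[0,0,-0.2,0],[0,0,-0.1,0]]]'
python3 -m handwheel '[[[0,0,0,0],[0,0,0.5,0],[0,0,1.5,0],[-1,0,2,0],[-2,0,2,0],[-2,0,2,0],[-2,0,0,0],[-2,0,0,0]]]'
python3 - <<'E'
from h import *
for c in ['scene','side','wrist']:
    im,d=cap(c,c+'5'); C=cloud(bot.camera_model(c),d)
    for a in [(40.5,46.5,(440,600,-60,180)),(31,37,(350,720,-55,180)),(46,54,(580,720,-60,180))]:
      try:
        P=seg(C,*a); print(c,rect(P),P[:,2].mean().round(1))
      except Exception as e: print(e)
E
```

```text
time: 7.38
tool_pos: [528.4, -18.6, 39.0]
tcp_rot: [2.176, 1.571, 0.554]
contact_force: [-0.3, -0.7, 0.3]
grip_width: 49.8
time: 8.05
tool_pos: [523.9, -100.6, 129.9]
tcp_rot: [-0.313, 1.571, -1.938]
contact_force: [-0.2, -1.0, -0.7]
grip_width: 49.4
scene (array([532.8,  53.3]), array([102.7, 120.8]), -3.42) 44.2
scene (array([515.1,  55. ]), array([240.8, 180.1]), -2.91) 34.3
scene (array([660.9,  47.5]), array([ 19.7, 179.8]), -2.63) 50.2
side (array([530.5,  49.8]), array([100.1, 122.6]), -2.69) 43.0
side (array([525. ,  51.4]), array([261.1, 181.3]), -2.82) 33.1
side (array([658.8,  29.5]), array([ 17.6, 150.6]), -3.13) 49.4
wrist (array([527.9,  16.6]), array([99.8, 45.4]), -2.88) 41.8
wrist (array([460.7,   7.4]), array([137.8,  76. ]), -3.05) 32.1
wrist (array([655.9,  -5.2]), array([17.3, 72.4]), -2.84) 48.0
```

View pics/wrist5.png

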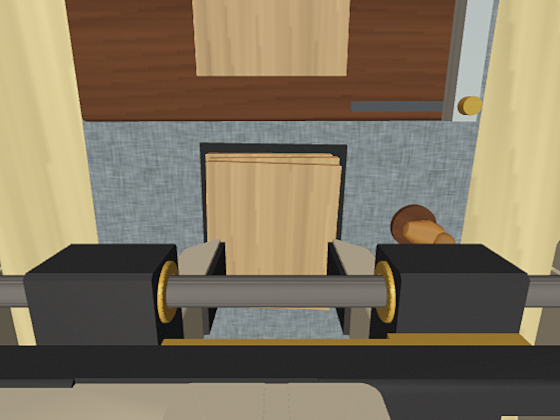

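View pics/scene5.png

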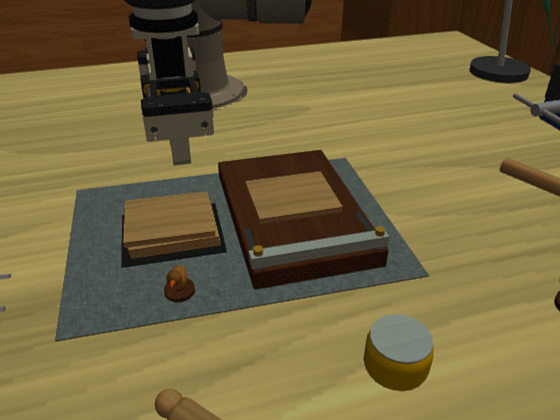

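```bash
python3 -m handwheel '[[[2,0,0,0],[2,0,0,0],[2,0,-2,0],[2,0,-2,0],[1,0,-2,0],[0,0,-1.5,0],[0,0,-0.5,0],[0,0,-0.06,0]]]'
python3 -m handwheel '[[[0,0,-0.08,0],[0,0,0,0],[0,0,0.5,0],[0,0,1.0,0],[-3,0,0,0],[-3,0,0,0],[-3,0,0,0],[0,0,0,0]]]'
python3 - <<'E'
from h import *
for c in ['scene','side','wrist']:
    im,d=cap(c,c+'6'); C=cloud(bot.camera_model(c),d)
    for a in [(40.5,46.5,(440,600,-60,180)),(31,37,(350,720,-55,180)),(46,54,(580,720,-60,180))]:
      try:
        P=seg(C,*a); print(c,rect(P),P[:,2].mean().round(1))
      except Exception as e: print(e)
print(bot.get_obs()['tool_pos'],bot.get_obs()['joint_positions'])
E
```

```text
time: 8.87
tool_pos: [527.8, -17.4, 38.1]
tcp_rot: [-1.723, 1.569, 2.939]
contact_force: [-0.1, 0.5, 0.2]
grip_width: 49.7
time: 9.53
tool_pos: [530.9, -34.7, 134.8]
tcp_rot: [1.4, 1.56, -0.225]
contact_force: [2.1, -0.3, 0.9]
grip_width: 49.4
scene (array([532.8,  54.9]), array([103.2, 121.1]), -1.98) 44.2
scene (array([516.4,  54.6]), array([243. , 179.8]), -2.82) 34.4
scene (array([661.1,  47.4]), array([ 19.7, 179.9]), -3.19) 50.2
side (array([531.2,  52. ]), array([100.2, 124.1]), -2.88) 43.0
side (array([523.7,  51.4]), array([258.4, 182.1]), -2.93) 33.1
side (array([659.5,  44.5]), array([ 17.1, 181.5]), -2.99) 49.4
wrist (array([530.1,  50.3]), array([100.2, 109.6]), -2.96) 42.2
wrist (array([522. ,  37.1]), array([258.6, 142.3]), -3.05) 32.3
wrist (array([657.7,  27.2]), array([ 17.6, 138.9]), -2.82) 48.3
[527.4241608  -33.56949511 129.02857441] [-2.08524099e-01  4.47270128e-01  1.65410248e+00 -2.07642749e-04
  1.03980089e+00 -1.55429417e-01]
```

View pics/wrist6.png

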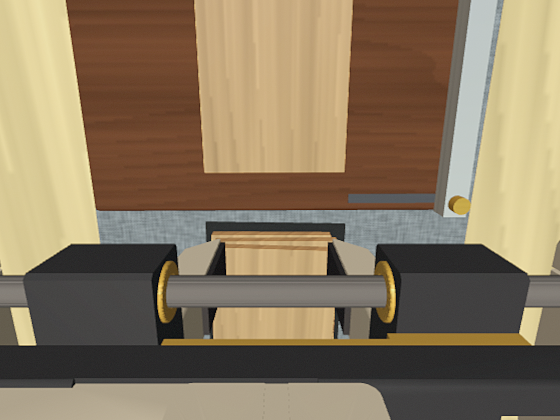

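```bash
python3 -m handwheel '[[[0,0,0,0.12],[0,0,0,0.12],[0,0,0,0.12],[0,0,0,0.12],[0,0,0,0.12],[0,0,0,0.12],[0,0,0,0.12],[0,0,0,0.12]]]' 0.7
python3 -m handwheel '[[[0,0,0,0.12],[0,0,0,0.12],[0,0,0,0.12],[0,0,0,0.12],[0,0,0,0.12],[0,-0.5,0.5,0.011],[0,-2,1.7,0],[0,-2,1.7,0]]]'
python3 -m handwheel '[[[0,-2,1.8,0],[0,-2.2,1.8,0],[0,0,0,0],[0,0,0,0]]]'
python3 - <<'E'
from h import *
o=bot.get_obs(); print(o['tool_pos'],RM(o['tcp_rot']).round(4),o['contact_force'],o['grip_width'],o['joint_positions'])
cap('wrist','wrist7')
E
```

```text
time: 10.35
tool_pos: [526.6, -32.9, 127.3]
tcp_rot: [-0.732, 1.568, 2.962]
contact_force: [-0.4, 1.1, 0.5]
grip_width: 64.4
time: 11.02
tool_pos: [489.7, 14.2, 127.6]
tcp_rot: [-0.083, 1.568, 3.008]
contact_force: [0.5, 0.7, -0.3]
grip_width: 64.2
time: 11.35
tool_pos: [455.9, 59.0, 128.4]
tcp_rot: [0.06, 1.569, -3.129]
contact_force: [-0.1, 0.3, 0.4]
grip_width: 64.3
[455.87497441  58.99082935 128.43846184] [[-1.600e-03 -4.740e-02 -9.989e-01]
 [-0.000e+00 -9.989e-01  4.740e-02]
 [-1.000e+00  1.000e-04  1.600e-03]] [-0.0686066   0.26052943  0.35424356] 64.28011537663977 [-3.82337685e-02  3.37989906e-01  1.83708339e+00 -1.01928796e-04
  9.68162608e-01  1.58000156e+00]
```

View pics/wrist7.png

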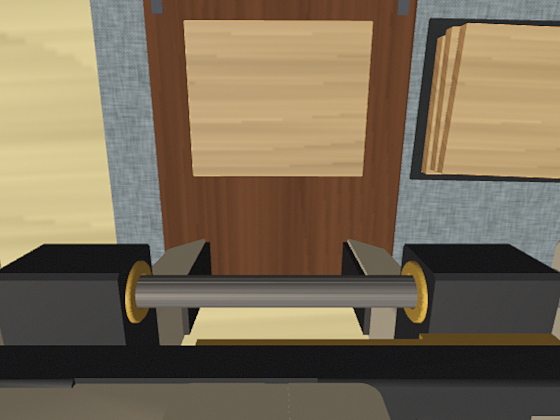

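```bash
python3 -m handwheel '[[[2,0,0,0.005],[2,0,0,0],[2,0,0,0],[1.5,0,0,0],[1.0,0,0,0],[0.3,0,0,0],[0,0,0,0],[0,0,0,0]]]'
python3 - <<'E'
from h import *
o=bot.get_obs(); print(o['tool_pos'],RM(o['tcp_rot']).round(4),o['contact_force'])
for c in ['scene','side']: cap(c,c+'8')
s=cv2.imread('pics/side8.png')[130:320,90:350]; s2=cv2.imread('pics/scene8.png')[100:290,160:410]
cv2.imwrite('pics/c8.png',np.hstack([cv2.resize(s,(400,350)),cv2.resize(s2,(400,350))]))
E
```

```text
time: 12.07
tool_pos: [457.8, 57.7, 41.1]
tcp_rot: [2.966, 1.57, -0.232]
contact_force: [0.7, 0.4, 0.0]
grip_width: 64.3
[457.80960063  57.66006423  41.14608378] [[ 3.000e-04 -5.730e-02 -9.984e-01]
 [-1.000e-04 -9.984e-01  5.730e-02]
 [-1.000e+00  1.000e-04 -4.000e-04]] [0.67258465 0.39022286 0.0021451 ]
```

View pics/c8.png

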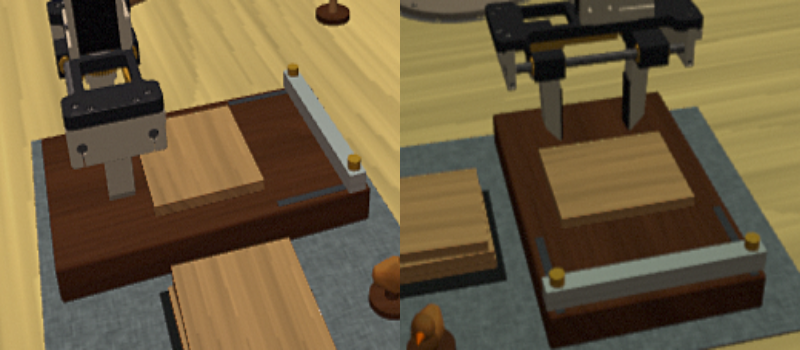

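```bash
python3 -m handwheel '[[[0.2,0,0,0],[0,0,0,0],[0,0,0,0]]]'
python3 - <<'E'
from h import *
for i in range(8):
    bot.capture('wrist'); o=bot.get_obs(); R=RM(o['tcp_rot']); print(o['tool_pos'].round(2),np.degrees(np.arctan2(R[1,2],-R[0,2])).round(3),o['contact_force'].round(2))
E
```

```text
time: 12.42
tool_pos: [457.4, 58.2, 39.3]
tcp_rot: [3.116, 1.57, -0.082]
contact_force: [0.2, -0.0, 0.3]
grip_width: 64.1
[457.37  58.2   39.26] 3.272 [-0.15  0.18  1.1 ]
[457.36  58.21  39.24] 3.269 [-0.17  0.81  0.74]
[457.34  58.21  39.19] 3.269 [ 0.03 -0.44 -0.2 ]
[457.33  58.2   39.14] 3.269 [ 0.16 -0.49  0.25]
[457.31  58.21  39.12] 3.269 [-0.63  0.29 -0.07]
[457.31  58.22  39.11] 3.271 [ 0.73 -0.94  0.37]
[457.28  58.19  39.07] 3.273 [ 0.97 -0.62 -0.89]
[457.27  58.2   39.04] 3.274 [ 0.27 -0.29 -0.14]
```

```bash
python3 -m handwheel '[[[0,0,0,-0.005],[0,0,-0.3,0],[0,0,-0.3,0],[0,0,-0.3,0],[0,0,-0.3,0],[0,0,-0.3,0],[0,0,-0.3,0],[0,0,-0.3,0]]]'
python3 -m handwheel '[[[0,0,-0.3,0],[0,0,-0.3,0],[0,0,-0.3,0],[0,0,-0.3,0],[0,0,-0.3,0],[0,0,-0.3,0],[0,0,-0.3,0],[0,0,-0.2,0]]]'
python3 - <<'E'
from h import *
o=bot.get_obs(); R=RM(o['tcp_rot']); print(o['tool_pos'],np.degrees(np.arctan2(R[1,2],-R[0,2])),o['contact_force'])
for c in ['scene','side','wrist']:
    im,d=cap(c,c+'9'); C=cloud(bot.camera_model(c),d)
    for a in [(40.5,46.5,(440,650,-60,180)),(31,37,(350,720,-55,180)),(47.2,54,(620,720,-60,180))]:
      try:
        P=seg(C,*a); print(c,rect(P),P[:,2].mean().round(1))
      except Exception as e: print(e)
E
```

```text
time: 13.48
tool_pos: [478.4, 57.1, 39.0]
tcp_rot: [0.01, 1.571, 3.1]
contact_force: [-0.4, -0.1, 0.0]
grip_width: 64.1
time: 14.15
tool_pos: [501.6, 55.8, 39.1]
tcp_rot: [3.11, 1.57, -0.083]
contact_force: [-1.5, 0.5, -0.0]
grip_width: 64.5
[501.64569915  55.84129336  39.05020227] 2.9911089857819193 [-1.45592902  0.49635166 -0.01748408]
scene (array([561. ,  53.6]), array([107.8, 120.5]), -2.89) 44.2
scene (array([515.9,  54.5]), array([239.9, 179.5]), -2.82) 34.3
scene (array([660.8,  47.3]), array([ 19.7, 179.4]), -3.12) 50.5
side (array([562.2,  51. ]), array([100.3, 124. ]), -2.89) 43.0
side (array([523.8,  51.5]), array([258.4, 182.6]), -3.14) 33.1
side (array([659.3,  40.2]), array([ 17.3, 172.4]), -3.21) 49.6
wrist (array([560.5,  53.5]), array([104.5, 120.9]), -3.07) 43.4
wrist (array([557.3,  52.7]), array([120. , 179.4]), -3.12) 33.4
attempt to get argmax of an empty sequence
```

View pics/wrist9.png

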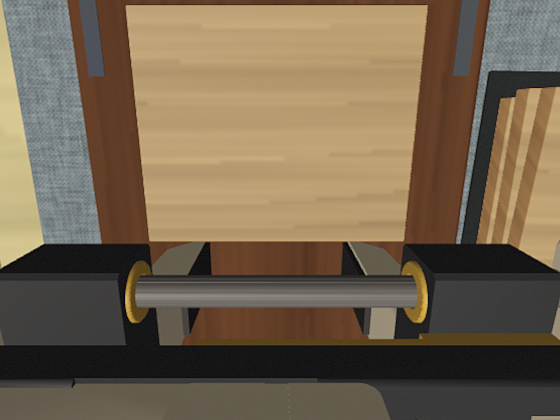

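```bash
python3 -m handwheel '[[[0,0,-0.3,0],[0,0,-0.3,0],[0,0,-0.3,0],[0,0,-0.3,0],[0,0,-0.3,0],[0,0,-0.3,0],[0,0,-0.3,0],[0,0,-0.3,0]]]'
python3 -m handwheel '[[[0,0,-0.1,0],[0,0,-0.1,0],[0,0,-0.1,0],[0,0,-0.1,0],[0,0,-0.1,0],[0,0,-0.1,0],[0,0,-0.1,0],[0,0,0,0]]]'
python3 - <<'E'
from h import *
o=bot.get_obs(); R=RM(o['tcp_rot']); print(o['tool_pos'],np.degrees(np.arctan2(R[1,2],-R[0,2])),o['contact_force'])
for c in ['scene','side']:
    im,d=cap(c,c+'10'); C=cloud(bot.camera_model(c),d)
    for a in [(40.5,46.5,(440,655,-60,180)),(47.2,54,(620,720,-60,180))]:
      try:
        P=seg(C,*a); print(c,rect(P),P[:,2].mean().round(1))
      except Exception as e: print(e)
s=cv2.imread('pics/side10.png')[130:320,90:350]; s2=cv2.imread('pics/scene10.png')[100:290,160:410]
cv2.imwrite('pics/c10.png',np.hstack([cv2.resize(s,(400,350)),cv2.resize(s2,(400,350))]))
E
```

```text
time: 14.97
tool_pos: [525.5, 54.6, 39.0]
tcp_rot: [2.801, 1.571, -0.392]
contact_force: [-0.8, 0.2, 0.5]
grip_width: 64.1
time: 15.63
tool_pos: [532.4, 54.3, 39.1]
tcp_rot: [-3.092, 1.57, -0.003]
contact_force: [0.4, -0.6, 0.8]
grip_width: 64.4
[532.44930193  54.25181551  39.07721425] 2.993560839434643 [ 0.36155612 -0.62245488  0.84687709]
scene (array([593. ,  51.7]), array([105. , 120.2]), -2.93) 44.2
scene (array([660.1,  42.8]), array([ 20.1, 170.5]), -3.06) 50.4
side (array([592.8,  48.7]), array([ 99.6, 121.5]), -3.14) 43.0
side (array([659.3,  43.4]), array([ 17.6, 178. ]), -2.83) 49.6
```

View pics/c10.png

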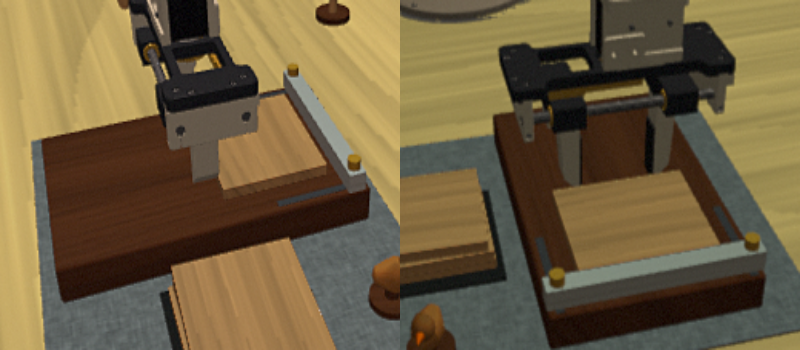

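```bash
python3 -m handwheel '[[[0,0,-0.1,0],[0,0,-0.1,0],[0,0,-0.1,0],[0,0,-0.1,0],[0,0,-0.1,0],[0,0,0,0]]]'
python3 -m handwheel '[[[0,0,-0.05,0],[0,0,-0.05,0],[0,0,0,0]]]'
python3 -m handwheel '[[[0,0,-0.05,0],[0,0,0,0]]]'
python3 - <<'E'
from h import *
f=[]
for i in range(4):
    bot.capture('side'); f.append(bot.get_obs()['contact_force'])
print(np.mean(f,0))
im,d=cap('side','side11'); C=cloud(bot.camera_model('side'),d)
for a in [(40.5,46.5,(440,655,-60,180)),(47.2,54,(620,720,-60,180))]:
    P=seg(C,*a); print(rect(P))
print(bot.get_obs()['tool_pos'])
E
```

```text
time: 16.23
tool_pos: [537.5, 54.0, 39.0]
tcp_rot: [3.066, 1.57, -0.128]
contact_force: [0.1, 0.2, -0.4]
grip_width: 64.1
time: 16.48
tool_pos: [538.2, 53.9, 39.0]
tcp_rot: [-2.989, 1.571, 0.1]
contact_force: [-0.1, 0.3, -0.2]
grip_width: 64.3
time: 16.65
tool_pos: [538.7, 53.9, 39.0]
tcp_rot: [-3.085, 1.571, 0.005]
contact_force: [-0.1, 1.1, 0.4]
grip_width: 64.5
[-0.73290602 -0.17014549 -0.02308641]
(array([600.3,  48.3]), array([ 99.7, 125.6]), -5.03)
(array([659.3,  43.1]), array([ 17.4, 177.9]), -2.98)
[538.74018058  53.89785386  39.06009004]
```

```bash
cat > f.py <<'E'
from h import *
f=[]
for i in range(4):
    bot.capture('wrist'); f.append(bot.get_obs()['contact_force'])
print('mean',np.mean(f,0).round(2),bot.get_obs()['tool_pos'].round(2))
E
python3 -m handwheel '[[[0,0,-0.04,0],[0,0,0,0]]]' | grep -A1 pos
python3 -m handwheel '[[[0,0,-0.04,0],[0,0,0,0]]]'| grep force
python3 f.py
python3 -m handwheel '[[[0,0,-0.04,0],[0,0,0,0]]]'| grep force
python3 f.py
```

```text
tool_pos: [539.1, 53.9, 39.1]
tcp_rot: [-2.847, 1.571, 0.242]
contact_force: [-0.6, -0.5, 0.4]
mean [-0.16 -0.12  0.18] [539.48  53.9   39.02]
contact_force: [-0.9, -0.4, -0.0]
mean [-0.35 -0.09  0.13] [539.93  53.87  39.06]
```

```bash

python3 -m handwheel '[[[0,0,-0.04,0],[0,0,0,0]]]'| grep force
python3 f.py
python3 -m handwheel '[[[0,0,-0.04,0],[0,0,0,0]]]'| grep force
python3 f.py
```

```text
contact_force: [-0.1, -0.1, -1.0]
mean [-0.22 -0.03 -0.24] [540.3   53.81  39.04]
contact_force: [-0.2, -0.5, 0.2]
mean [-0.23 -0.05  0.21] [540.72  53.82  39.06]
```

```bash

python3 -m handwheel '[[[0,0,-0.03,0],[0,0,0,0]]]'| grep force
python3 f.py
```

```text
contact_force: [-0.3, 0.4, -0.1]
mean [-0.07  0.15  0.38] [540.96  53.8   39.04]
```

```bash
python3 - <<'E'
from h import *
for c in ['side','scene']:
    im,d=cap(c,c+'12')
s=cv2.imread('pics/side12.png')[150:250,190:340]; s2=cv2.imread('pics/scene12.png')[160:280,230:400]
cv2.imwrite('pics/c12.png',np.hstack([cv2.resize(s,(400,350),interpolation=3),cv2.resize(s2,(400,350),interpolation=3)]))
C=cloud(bot.camera_model('side'),np.load('pics/side12_d.npy'))
for a in [(40.5,46.5,(440,655,-60,180)),(47.2,54,(620,720,-60,180))]:
    P=seg(C,*a); print(rect(P))
E
```

```text
(array([601.6,  47.7]), array([101.8, 121.2]), -3.11)
(array([659.9,  44.7]), array([ 17.6, 181. ]), -2.85)
```

View pics/c12.png

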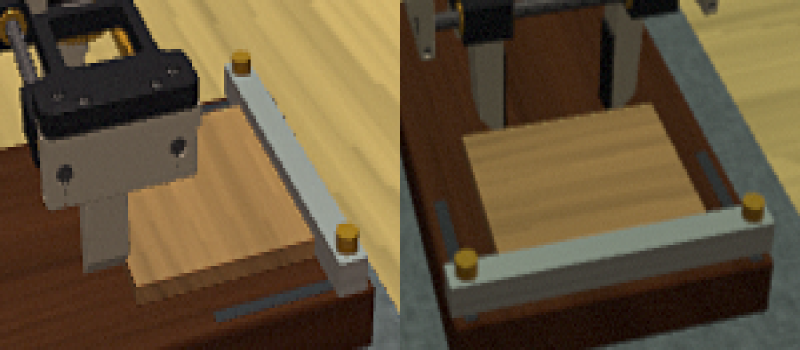

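```bash

python3 -m handwheel '[[[0,0,-0.03,0],[0,0,0,0]]]'| grep force
python3 f.py
```

```text
contact_force: [-0.5, 0.7, 0.4]
mean [-0.44 -0.38 -0.01] [541.28  53.76  39.04]
```

```bash

python3 -m handwheel '[[[0,0,-0.03,0],[0,0,0,0]]]'| grep force
python3 f.py
```

```text
contact_force: [-0.1, -0.6, 0.5]
mean [-1.09  0.1   0.85] [541.37  53.77  38.97]
```

```bash

python3 -m handwheel '[[[0,0,-0.03,0],[0,0,0,0]]]'| grep force
python3 f.py
```

```text
contact_force: [-3.0, -1.2, 1.1]
mean [-3.38  0.04  1.66] [541.51  53.75  38.99]
```

```bash

python3 -m handwheel '[[[0,0,-0.01,0],[0,0,0,0]]]'| grep force
python3 f.py; python3 - <<'E'
from h import *
o=bot.get_obs(); R=RM(o['tcp_rot']); print(o['moment'],np.degrees(np.arctan2(R[1,2],-R[0,2])),o['time'])
for c in ['side','scene','wrist']:
    im,d=cap(c,c+'13')
    C=cloud(bot.camera_model(c),np.load(f'pics/{c}13_d.npy'))
    for a in [(40.5,46.5,(440,655,-60,180)),(47.2,54,(620,720,-60,180)),(31,37,(350,720,-55,180))]:
      try:
        P=seg(C,*a); print(c,rect(P))
      except Exception as e:print(e)
E
```

```text
contact_force: [-4.4, -0.2, 2.7]
mean [-4.82 -0.42  2.48] [541.53  53.75  38.95]
[-0.01054509  0.96412611  0.00700514] 2.9874698398124933 20.4667
side (array([603.2,  48.6]), array([101.4, 124.6]), -4.28)
side (array([659.2,  40.5]), array([ 17.6, 172.8]), -3.25)
side (array([529.1,  51.3]), array([269.5, 181.4]), -3.01)
scene (array([597.5,  51.5]), array([ 97.1, 120.7]), -2.64)
scene (array([661.2,  47.3]), array([ 19.3, 179.3]), -3.0)
scene (array([512.1,  -8. ]), array([241.6,  54. ]), -2.9)
wrist (array([600.9,  36. ]), array([103.2, 151.1]), -3.12)
wrist (array([655.7, 113.8]), array([0.7, 8.7]), -3.17)
wrist (array([591.8, -16.8]), array([115.8,  44.1]), -3.02)
```

View pics/wrist13.png

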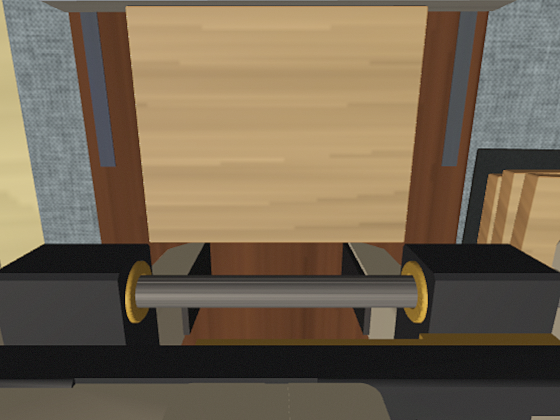

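```bash

python3 -m handwheel '[[[0,0,0.03,0],[0,0,0.05,0],[0,0,0.3,0],[0,0,1,0],[0,0,2,0],[-2,0,2,0],[-3,0,1,0],[-3,0,0,0]]]'
python3 -m handwheel '[[[-3,0,0,0],[-3,0,0,0],[0,0,0,0]]]'
python3 - <<'E'
from h import *
o=bot.get_obs()
for c in ['side','scene','wrist']:
    im,d=cap(c,c+'14')
    C=cloud(bot.camera_model(c),np.load(f'pics/{c}14_d.npy'))
    for a in [(40.5,46.5,(440,655,-60,180)),(47.2,54,(620,720,-60,180)),(31,37,(350,720,-55,180)),(32,40,(440,600,-220,-50))]:
      try:
        P=seg(C,*a); print(c,rect(P))
      except Exception as e:print(e)
s=cv2.imread('pics/side14.png')[130:380,90:390]; s2=cv2.imread('pics/scene14.png')[130:310,100:410]
cv2.imwrite('pics/c14.png',np.hstack([cv2.resize(s,(400,350),interpolation=3),cv2.resize(s2,(400,350),interpolation=3)]))
E
```

```text
time: 21.28
tool_pos: [476.0, 57.4, 119.3]
tcp_rot: [-0.072, 1.568, 3.017]
contact_force: [0.8, -0.8, -0.6]
grip_width: 64.3
time: 21.53
tool_pos: [482.2, 57.1, 185.1]
tcp_rot: [-3.112, 1.557, -0.023]
contact_force: [0.9, 0.3, 1.1]
grip_width: 64.4
side (array([602. ,  48.7]), array([101.4, 123.6]), -2.71)
side (array([659.2,  44.4]), array([ 17.8, 181.4]), -2.37)
side (array([529. ,  51.1]), array([269. , 182.8]), -2.95)
side (array([ 520.7, -128.6]), array([100.4, 121.8]), -4.97)
scene (array([599.1,  51.3]), array([ 94.1, 120.8]), -2.26)
scene (array([660.9,  47. ]), array([ 19.3, 179.3]), -2.64)
scene (array([515.4,  54.6]), array([243.6, 180.2]), -2.62)
scene (array([ 521.9, -125.7]), array([104.1, 120. ]), -5.05)
wrist (array([591.2,  51.9]), array([ 79. , 119.9]), -3.02)
attempt to get argmax of an empty sequence
wrist (array([514.3,  55.4]), array([232.6, 178.3]), -2.49)
wrist (array([ 519.9, -125.7]), array([100.1, 121.3]), -4.96)
```

View pics/c14.png

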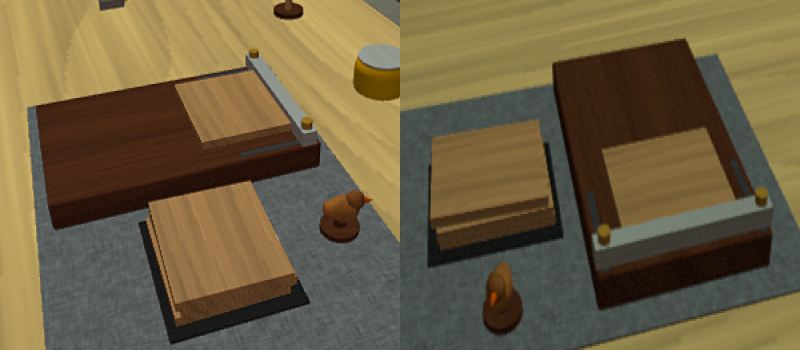

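View pics/wrist14.png

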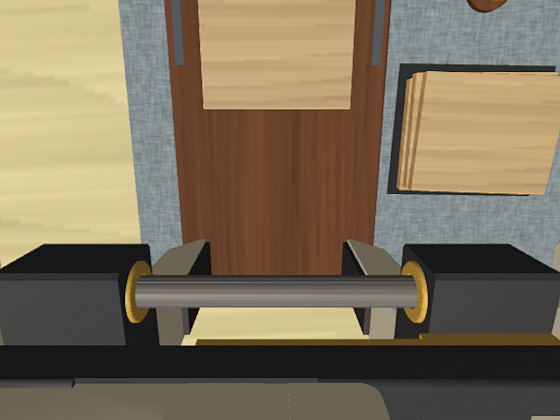

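```bash

python3 -m handwheel '[[[0,0,-3,0],[0,0,-3,0],[0,0,-3,0],[0,0,-2,0],[0,0,0,0],[0,0,0,0]]]'
python3 - <<'E'
from h import *
im,d=cap('wrist','wrist15')
cm=bot.camera_model('wrist');C=cloud(cm,d)
for a in [(40,46.5,(440,651,-60,180)),(47,54,(620,720,-60,180)),(30,37,(350,720,-55,180))]:
      P=seg(C,*a); print(rect(P),P[:,2].mean())
B=seg(C,40,46.5,(440,648,-60,180)); A=seg(C,47,54,(620,720,-60,180))
# trailing edge of blank & near edge of bar top, per y bin
def edge(P):
    ys=np.arange(P[:,1].min()+8,P[:,1].max()-8,4); xs=[P[abs(P[:,1]-y)<2][:,0].min() for y in ys]
    p=np.polyfit(ys,xs,1); return np.degrees(np.arctan(p[0])),np.polyval(p,50)
print(edge(B),edge(A))
E
```

```text
time: 22.18
tool_pos: [587.7, 51.2, 176.6]
tcp_rot: [-0.009, 1.567, 3.08]
contact_force: [-0.4, -0.1, -0.2]
grip_width: 63.9
(array([602.2,  51.5]), array([ 99.2, 120.1]), -2.99) 43.87075227943227
(array([660. ,  52.2]), array([ 16. , 171.5]), -2.99) 50.40488786556515
(array([579.3,  52. ]), array([143.9, 180.3]), -2.71) 33.893410922746895
(np.float64(2.952285304803452), np.float64(552.7228916678508)) (np.float64(2.6032914499921636), np.float64(652.1976306957815))
```

View pics/wrist15.png

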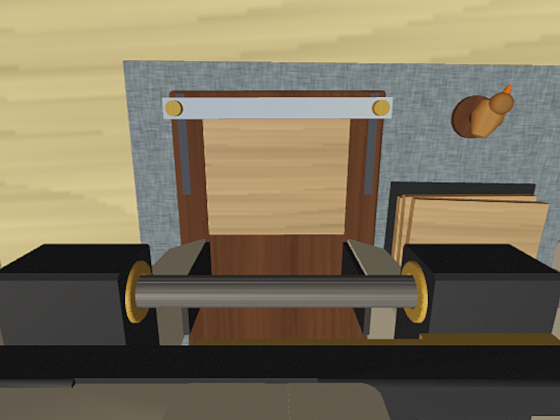

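```bash
python3 - <<'E'
from h import *
u=np.array([.9986,-.0523]);v=np.array([.0523,.9986])
for c,n in [('wrist','wrist15'),('side','side14'),('scene','scene14')]:
    C=cloud(bot.camera_model(c),np.load(f'pics/{n}_d.npy'))
    U=C[...,:2]@u; V=C[...,:2]@v; z=C[...,2]
    for uc in (570,585,600,615) :
        uc=uc-0.0523*52
        m=(abs(U-uc)<3)&(V>-20)&(V<200)
        b=V[m&(z>40)&(z<47)]; o=V[m&(z>30)&(z<37)]
        print(c,[np.round(np.percentile(q,[.5,99.5]),1) for q in (b,o)], round((np.percentile(b,[.5,99.5]).mean()-np.percentile(o,[.5,99.5]).mean()),2))
E
```

```text
wrist [array([ 23.7, 141.8]), array([ -6.5, 170.9])] 0.56
wrist [array([ 23.7, 141.9]), array([ -7.3, 171.2])] 0.87
wrist [array([ 23.3, 142. ]), array([ -7. , 171.7])] 0.28
wrist [array([ 23.6, 142. ]), array([ -6.6, 171.3])] 0.48
side [array([ 19.2, 137.8]), array([-10.6, 167.3])] 0.15
side [array([ 18.9, 139. ]), array([-11.1, 167. ])] 0.97
side [array([ 20.3, 138.5]), array([-11.3, 166.4])] 1.82
side [array([ 19.9, 138.6]), array([-11.1, 166.9])] 1.36
scene [array([ 23.5, 142.1]), array([ -7.9, 170.3])] 1.59
scene [array([ 22.7, 141.4]), array([ -7.9, 170.4])] 0.77
scene [array([ 22.9, 141.4]), array([ -7.8, 170.2])] 0.96
scene [array([ 23. , 141.5]), array([ -7.9, 169.7])] 1.32
```

Within about 1 mm of centre, square to the bar and flush with it. Handing in.

```bash
python3 -c "
from plant import bot
print(bot.close_job())"
```

```text
the job is handed in; nothing more can be done
None
```

I slid the top blank off the stack onto the board with two fingertips held low against its edge. I then pushed it along the board until it met the stop bar, and handed the job in at about 22 s of the 54 s allowed.

- **Bar contact:** the push force rose from under 1 N to about 3.4 N. I added 0.1 mm to seat the blank, which brought it to about 4.8 N, under the bar's 8 N slip force. The moment about the vertical was near zero, which suggests an even bearing. Only the blank touched the bar.
- **Flushness:** in the last wrist picture the blank and bar both lie at −2.99°, and the blank's front edge meets the bar's near face to within about 0.5 mm. A line fit to the edges in the same picture gave 2.95° for the blank and 2.60° for the bar. The noisier side and scene pictures gave −2.3° to −2.7° for both.
- **Centring:** the blank is about 1 mm off the board's midline, towards the side away from the stack. The three cameras put it between 0.2 and 1.8 mm. When I first looked after the slide, it read about 1.3 mm to the other side, so I nudged it once to correct that.
- **Flat:** the blank's top is at about 44 mm, so it lies flat on the board.
- **Surroundings:** the second blank's measured position changed by no more than about 0.5 mm between mid-task and the end. The bar stayed within the measurement noise of 1 to 2 mm. The bird is still standing. The gripper touched only the top blank and was well clear of everything when I handed in.

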